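# Drop the slotted strap over its stud on the last-support plate

## Task

On the grey base plate in front of you, the slotted metal strap sits loose on its tall headed pivot bolt. Take it by its black ball knob, lift its slotted end, swing it round the pivot bolt to the slim stud (not the thick post on the other side) and lower it so that the slot drops over the stud and the strap lies flat on the plate; then let go.

Things in the scene. Friction and masses are not known exactly. Their poses are not given: they have to be found in the camera images.
- knob (a point): Centre of the strap's black ball knob (32 mm), 50 mm above the strap's underside, 105 mm from its pivot hole. Strap: loose flat light-metal bar 252 x 62 x 6 mm, about 0.6 kg, at first lying flat on the plate. x runs along it from hole to slot, z up. Lifted by the knob (25 to 30 mm is enough) it stays level or tilts a little, tail down; the tail ends 26 mm behind the hole.
- slot (a point): Centre of the strap's slot, half-way through its 6 mm thickness, 180 mm from the pivot hole's centre, 75 mm beyond the knob; axes as the knob's. The slot is closed all round, 60 mm long (x) and 34 mm wide (y). With the strap flat on the plate this point is 21 mm above the table.
- pivot (a point): Axis of the fixed upright pivot bolt at the plate's top face, 18 mm above the table; z up. Shank 12 mm in the strap's 18 mm hole (3 mm play all round); a 28 mm round head spans 40 to 52 mm above the plate, so the strap cannot come off but can rise up to 34 mm there. The plate is grey, 300 x 380 x 18 mm, fixed.
- stud (a point): Top centre of the fixed slim stud: 14 mm thick, tip chamfered, 20 mm above the plate, 38 mm above the table, 165 to 195 mm from the pivot bolt, left or right of the strap, about 30 to 60 degrees of swing away. On the strap's other side, about as far from the pivot, stands a post 45 mm thick and 36 mm tall, too thick for the slot.

How it is judged (in metres and radians):
At the end, for the whole second after the job is handed in: The slim stud stands inside the strap's slot (within 30 mm along it and 17 mm across it of the slot's centre), and the strap lies flat on the plate: the slot's centre less than 26 mm above the table and the strap tilted less than 0.05 rad (x of stud in the frame of slot between -0.03 and 0.03 m and y of stud in the frame of slot between -0.017 and 0.017 m and height (world z) of slot below 0.026 m and angle between slot's own z axis and vertical below 0.05 rad); the robot touches nothing.
It also fails if it takes over 35 s, if anything falls off the work surface, if the arm or the gripper's body presses on something with over 40 N, if the wrist force passes 120 N, or if a joint passes its speed limit or range.

## Robot

A 6-joint arm with a two-finger parallel gripper is mounted at the origin on the work surface. World frame = base frame: x ahead of the robot, y to its left, z up, the work surface at z = 0. Lengths are in mm, angles in rad, forces in N, time in s.
With the tool pointing down it reaches from about 400 to 825 mm from the base axis. Payload 7 kg.
Tool frame: the origin (TCP) lies at the very end of the fingers, on their centre line; the grasp point (between the pads) lies 19 mm behind it; z points along the fingers, y is the direction in which the jaws open and shut (so a half turn about z gives the same grasp; the last joint's range is limited). The gripper opens to 88 mm and grips with 3 to 60 N. Pads are 19 mm wide; open, the fingers measure 130 mm over their backs; the gripper's body (78 mm by 193 mm) begins 47 mm behind the grasp point.
Start: joints at [-1.043, 0.359, 0.012, 0, -1.224, -0.288], TCP at [160.292, -655.669, 205.161] pointing down, gripper open.
Joint ranges: [-3.07, 3.07], [-1.43, 2.12], [-1.02, 1.25], [-3.03, 1.67], [-3.05, -0], [-3.03, 3.03]. Speed limits (rad/s): [2.39, 2.39, 3.01, 3.14, 3.14, 3.14].

## Interface

Orientations are given as a unit quaternion [x, y, z, w].
In Python, from plant import bot gives the robot as it stands. Calls block until the motion is done:
- bot.move_ptp(position, orientation): joint-space move of the TCP to a pose.
- bot.line_to(position, velocity=150, ori=None): straight line of the TCP; ori=None keeps the orientation; velocity is the mean speed in mm/s.
- bot.move_joints(angles): joint-space move.
- bot.move_gripper(opening, force=None): finger opening in mm; force is the grip in N (None keeps the last); returns when the fingers have stopped.
- bot.pause(seconds).
- bot.solve_ik(position, orientation): joint angles nearest the present ones, or None.
- bot.read_state(): the state.
- bot.camera(name): name is "scene" or "top"; returns the picture (420x560x3 uint8, red, green, blue); there is no depth.
- bot.get_calibration(name): a dict with "fx", "fy", "cx", "cy" (pixels), "view" (4x4, takes a point from world to camera coordinates). Camera axes: x right, y up, looking along -z (the intrinsics and any distortion apply to the point x, -y, -z); pixel columns grow to the right and rows downward; lengths in mm; the calibration is good to about 2 mm. A picture is of the moment at which its call begins. get_calibration takes no time and is no camera call.
A pose or a line that the arm cannot do raises bot.Unreachable and nothing moves.
- bot.close_job(): hands the job in, once; it reports no verdict.
The state is a dict: "t": time; "joint_pos": joint angles; "qvel": joint speeds; "tau": joint torques, N m; "tcp_pos": TCP position; "eef_rot": TCP orientation; "contact_force": force on the tool from outside, world axes, zero at the start; "moment": the same for the moment, N m; "width": finger opening in mm.
Only numpy, scipy, OpenCV 4.12 (cv2) and the standard library are available. Lean on these libraries where they do the work, as an engineer would, in place of code of your own. Each camera call takes 0.05 s, during which the arm holds its last target.

## Working session

There is one attempt and no reset: what is moved stays moved. The work goes in short steps, each a Python script; the robot and the scene stay as the last script left them, time stands still between calls to the robot, and variables do not carry over. Pictures are saved under pics/ and viewed, and the job is handed in when it is done.

```bash
mkdir -p pics; ls; python3 - <<'E'
from plant import bot
import cv2
for n in("scene","top"):
    im=bot.camera(n); cv2.imwrite(f"pics/{n}0.png",im[:,:,::-1]); c=bot.get_calibration(n); print(n,c)
print(bot.read_state())
E
```

```text
pics
scene {'fx': 428.6805021883236, 'fy': 428.6805021883236, 'cx': 277.23697849969403, 'cy': 205.59453370964692, 'view': array([[ 8.07472815e-01,  5.89874019e-01,  6.02450942e-03,
        -4.99702414e+02],
       [-3.23906447e-01,  4.34810710e-01,  8.40252498e-01,
         9.36663053e+01],
       [ 4.93023597e-01, -6.80432427e-01,  5.42161826e-01,
        -9.48659965e+02],
       [ 0.00000000e+00,  0.00000000e+00,  0.00000000e+00,
         1.00000000e+00]])}
top {'fx': 427.54727477293466, 'fy': 427.54727477293466, 'cx': 286.1800552366883, 'cy': 211.36399448391, 'view': array([[ 1.93873404e-02, -9.99542371e-01,  2.32202285e-02,
         1.40882542e+01],
       [ 9.89949406e-01,  2.24449864e-02,  1.39629495e-01,
        -6.06564761e+02],
       [-1.40086774e-01,  2.02798068e-02,  9.89931525e-01,
        -6.66560401e+02],
       [ 0.00000000e+00,  0.00000000e+00,  0.00000000e+00,
         1.00000000e+00]])}
{'t': 0.1, 'joint_pos': array([-1.04290079e+00,  3.59315253e-01,  1.11702869e-02, -3.06966954e-04,
       -1.22407573e+00, -2.88099284e-01]), 'qvel': array([ 0.00010871, -0.00123762, -0.00018791, -0.0010605 ,  0.0004996 ,
        0.00084895]), 'tau': array([-2.74757695e-03, -5.84161520e+01,  2.93754190e+01,  7.01547280e+00,
        1.02704132e-02, -4.58959062e-05]), 'tcp_pos': array([ 160.18358856, -655.2541586 ,  204.32529644]), 'eef_rot': array([-1.19559149e-01,  9.92826814e-01,  7.10985147e-04, -1.50107336e-04]), 'contact_force': array([ 0.75351499, -1.0703597 ,  0.44584274]), 'moment': array([-0.01593349, -0.01543355, -0.03684994]), 'width': 87.22681050276161}
```

View pics/scene0.png

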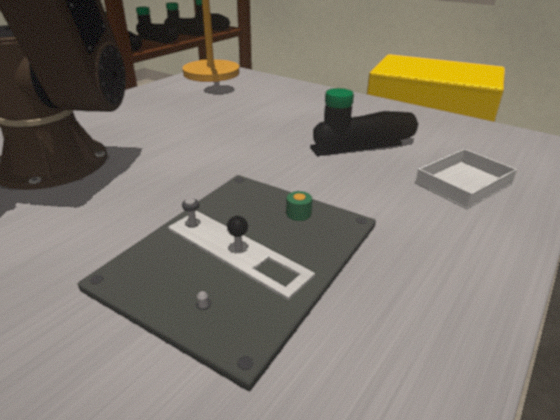

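View pics/top0.png

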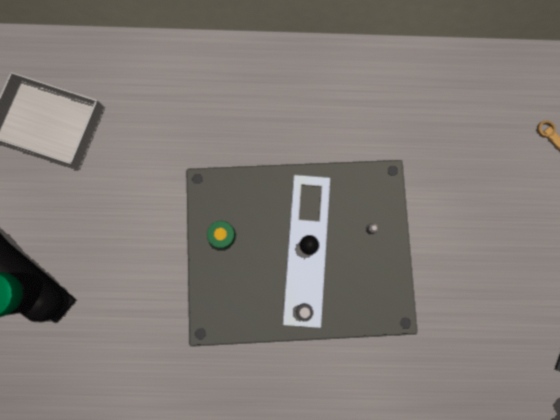

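The top view shows the pivot head at about (304,312), the knob at (309,245), the slot at (311,203), the slim stud at (372,229) and the green post at (221,235). In the scene view they are at about (191,205), (237,226), (277,272), (203,298) and (299,206). Next I refine these with masks and triangulate.

```bash
cat > h.py <<'E'
import numpy as np, cv2
from plant import bot
def ray(n,u,v):
    c=bot.get_calibration(n); V=c['view']; R=V[:3,:3]
    d=R.T@np.array([(u-c['cx'])/c['fx'],-(v-c['cy'])/c['fy'],-1.]); o=-R.T@V[:3,3]
    return o,d/np.linalg.norm(d)
def plane(n,uv,z):
    o,d=ray(n,*uv); return o+d*(z-o[2])/d[2]
def tri(a,b):
    o1,d1=ray('top',*a); o2,d2=ray('scene',*b)
    A=np.c_[d1,-d2]; s=np.linalg.lstsq(A,o2-o1,rcond=None)[0]
    p,q=o1+s[0]*d1,o2+s[1]*d2; return (p+q)/2,np.linalg.norm(p-q)
def blobs(m,box,amin=8):
    x0,y0,x1,y1=box; k=np.zeros(m.shape,np.uint8); k[y0:y1,x0:x1]=m[y0:y1,x0:x1]
    n,l,s,c=cv2.connectedComponentsWithStats(k.astype(np.uint8))
    return [(tuple(np.round(c[i],1)),tuple(s[i])) for i in range(1,n) if s[i][4]>=amin]
E
python3 - <<'E'
from h import *
t=cv2.imread('pics/top0.png'); s=cv2.imread('pics/scene0.png')
gt=t.max(2).astype(int); gs=s.max(2).astype(int)
print('knob',blobs(gt<45,(290,225,330,262)),blobs(gs<40,(222,212,252,240)))
print('stud',blobs(gt>90,(355,215,390,245),4),blobs(gs>90,(190,285,215,312),4))
print('slot',blobs(gt<120,(296,180,326,225)))
print('strap',blobs(gt>130,(280,172,335,332)))
print('pivot head',blobs(gt<170,(292,300,318,324)))
def sheet(im,b,f): return cv2.resize(im[b[1]:b[3],b[0]:b[2]],None,fx=f,fy=f,interpolation=cv2.INTER_NEAREST)
cv2.imwrite('pics/z1.png',np.hstack([sheet(t,(280,170,380,330),3),sheet(s,(165,190,325,350),3)]))
E
```

```text
knob [((np.float64(308.5), np.float64(244.7)), (np.int32(300), np.int32(236), np.int32(18), np.int32(18), np.int32(250)))] [((np.float64(237.6), np.float64(228.8)), (np.int32(228), np.int32(221), np.int32(19), np.int32(15), np.int32(106)))]
stud [((np.float64(372.2), np.float64(229.5)), (np.int32(355), np.int32(215), np.int32(35), np.int32(30), np.int32(975)))] [((np.float64(201.9), np.float64(297.7)), (np.int32(196), np.int32(290), np.int32(13), np.int32(18), np.int32(149)))]
slot [((np.float64(310.0), np.float64(202.3)), (np.int32(300), np.int32(185), np.int32(21), np.int32(36), np.int32(669)))]
strap [((np.float64(306.2), np.float64(255.8)), (np.int32(283), np.int32(175), np.int32(48), np.int32(153), np.int32(4349))), ((np.float64(304.5), np.float64(312.2)), (np.int32(300), np.int32(307), np.int32(10), np.int32(11), np.int32(87)))]
pivot head [((np.float64(302.4), np.float64(312.2)), (np.int32(293), np.int32(303), np.int32(21), np.int32(19), np.int32(261)))]
```

View pics/z1.png

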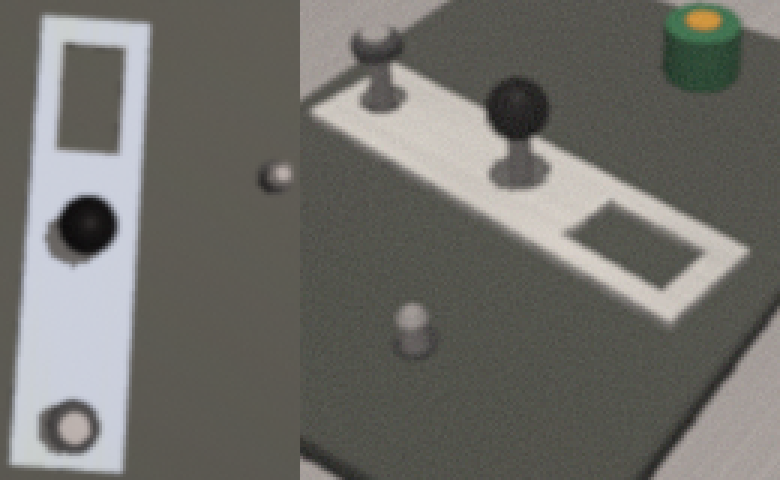

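The zoom shows the knob at (309.5,245) in the top view and (237.3,226) in the scene view. The pivot head top is at (304.4,312.3) and (190.7,204), and the stud tip at about (373.5,228.3) and (202.3,294).

```bash
python3 - <<'E'
from h import *
np.set_printoptions(precision=1,suppress=True)
t=cv2.imread('pics/top0.png')
g=t.max(2); print(g[220:238,364:384])
k,e=tri((309.3,244.8),(237.3,226)); print('knob',k,e,'want z 68')
p,e=tri((304.4,312.2),(190.7,203)); print('pivot headtop',p,e,'want z~70')
st,e=tri((373.3,228.5),(202.3,293)); print('stud',st,e,'want 38')
sl=(plane('top',(310.3,202.5),21)); print('slot',sl)
p2=plane('top',(304.4,312.2),70); k2=plane('top',(309.3,244.8),68); s2=plane('top',(373.3,228.5),38)
print(p2,k2,s2, np.linalg.norm((p2-k2)[:2]),np.linalg.norm((p2-sl)[:2]),np.linalg.norm((p2-s2)[:2]))
a=lambda q:np.degrees(np.arctan2(*(q-p2)[1::-1])); print(a(k2),a(sl),a(s2))
print('post',plane('top',(220.5,234.5),54))
for u in [(295,176),(330,178),(321,327.5),(283.5,326)]: print(plane('top',u,24))
E
```

```text
[[ 95  95  95  95  95  95  95  95  96  95  95  95  94  94  95  95  95  94
   95  95]
 [ 95  95  95  95  95  95  95  95  96  94  96  96  95  95  96  94  95  95
   96  93]
 [ 95  94  94  94  94  94  93  93  94  95  96  97  96  96  95  93  94  95
   94  95]
 [ 95  95  94  93  91  89  86  89  92  97 101 103  98  96  95  94  94  94
   94  94]
 [ 95  94  92  87  84  83  89  96 102 110 116 118 109 100  96  95  94  95
   94  94]
 [ 95  93  86  77  76  85 100 112 125 139 146 141 125 109  98  96  95  95
   94  94]
 [ 95  89  80  71  69  81 102 124 152 173 177 167 142 112  98  94  96  95
   94  95]
 [ 94  84  69  62  63  84 108 131 163 183 186 180 157 119  99  95  95  95
   94  95]
 [ 92  84  65  51  59  86 109 125 156 180 185 178 157 120  99  95  95  95
   94  94]
 [ 92  83  62  48  59  88 109 115 138 163 170 162 139 115  99  94  94  95
   94  95]
 [ 92  81  59  43  51  71  89  99 110 123 130 127 117 107  98  96  95  95
   94  95]
 [ 93  82  61  44  44  55  69  83  94  96 100 101  97  95  95  94  94  94
   94  96]
 [ 95  89  78  59  45  44  53  67  73  77  84  90  89  93  94  94  95  94
   95 
[... 208 characters left out ...]
  92  92  93  95  94  94  95  95  95  94
   95  94]
 [ 95  95  95  95  95  95  95  94  94  95  95  95  94  95  94  94  95  94
   95  95]
 [ 95  94  94  94  95  95  95  94  95  94  95  94  95  94  95  94  94  95
   95  94]]
knob [550.7  -9.3  69.7] 2.326464419242636 want z 68
pivot headtop [446.4  -3.   67.2] 2.5820714401684994 want z~70
stud [ 582.  -118.2   38. ] 2.378573271492699 want 38
slot [625.5 -14.7  21. ]
[445.7  -3.8  70. ] [549.9 -10.3  68. ] [ 581.2 -119.1   38. ] 104.3785870676326 180.04530850461575 177.8802305155449
-3.5673768533311034 -3.4812484913448434 -40.402268982390616
post [564.4 132.3  54. ]
[670.6  12.5  24. ]
[668.6 -48.   24. ]
[417.5 -34.4  24. ]
[418.9  27.2  24. ]
```

The geometry agrees: hole to knob measures 104 (105 given), hole to slot 180 (180), and hole to stud 178. The stud needs a swing of about −36.8°. I'll grasp the knob with the jaws along the strap, so the pitch is held.

```bash
cat >> h.py <<'E'
from scipy.spatial.transform import Rotation as Ro
K=np.array([550.3,-9.8]);P=np.array([446.,-3.6]);S=np.array([581.6,-118.6])
ang=lambda q:np.arctan2(*(q-P)[::-1])
def ori(th,s): return (Ro.from_euler('z',th+s*np.pi/2)*Ro.from_euler('x',np.pi)).as_quat()
def rs():
    r=bot.read_state(); print('t',round(r['t'],2),'tcp',np.round(r['tcp_pos'],1),'F',np.round(r['contact_force'],1),'M',np.round(r['moment'],2),'w',round(r['width'],1)); return r
E
python3 - <<'E'
from h import *
th=ang(K)
for s in(1,-1):
    for a in (ang(K),ang(S)):
        q=P+105*np.array([np.cos(a),np.sin(a)]); print(s,np.round(np.degrees(a),1),q,bot.solve_ik([*q,49],ori(a,s)))
E
```

```text
1 -3.4 [550.81497732  -9.83061227] [ 0.33775766  0.31083611 -0.46036923  0.         -0.79959098  2.74446095]
1 -40.3 [526.07934811 -71.51390142] [ 0.23451076  0.28229215 -0.50412127  0.         -0.78438291  2.20370203]
-1 -3.4 [550.81497732  -9.83061227] [ 0.33775766  0.31083611 -0.46036923  0.         -0.79959098 -0.39713171]
-1 -40.3 [526.07934811 -71.51390142] [ 0.23451076  0.28229215 -0.50412127  0.         -0.78438291 -0.93789062]
```

```bash
python3 - <<'E'
from h import *
th=ang(K);q=ori(th,-1)
bot.move_gripper(88)
bot.move_ptp([*K,160],q); rs()
bot.line_to([*K,49],120); rs()
bot.move_gripper(20,30); bot.pause(.2); rs()
for n in("scene","top"): cv2.imwrite(f"pics/{n}1.png",bot.camera(n)[:,:,::-1])
a,b=[cv2.imread(f'pics/{n}1.png')[130:350,150:400] for n in("scene","top")]
cv2.imwrite('pics/z2.png',cv2.resize(np.hstack([a,b]),None,fx=1.6,fy=1.6))
E
```

```text
t 2.98 tcp [550.3 -10.4 160. ] F [-0.3 -0.1  0.3] M [ 0.1   0.09 -0.02] w 87.8
t 4.06 tcp [550.9  -9.7  49.6] F [-0.6 -0.4  0.1] M [ 0.02  0.06 -0.01] w 87.8
t 5.23 tcp [550.6  -9.7  49. ] F [ 2.1 -0.6 -2.7] M [ 0.02 -0.84 -0.01] w 28.9
```

View pics/z2.png

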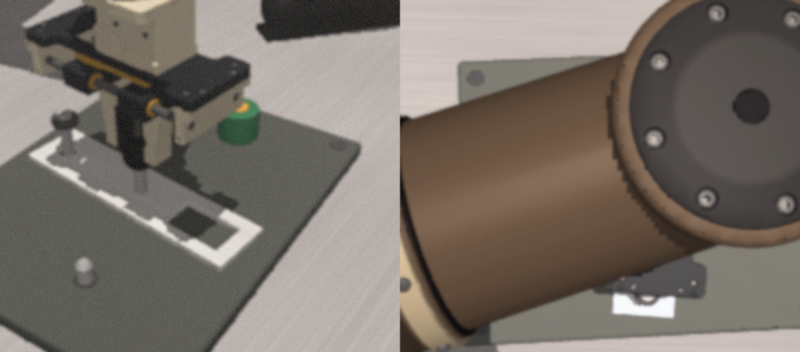

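The knob is held between the jaws over the strap, with a width of 28.9 against a 32 mm ball and the strap still flat. I'll make a small test lift and then check.

```bash
python3 - <<'E'
from h import *
bot.move_gripper(20,45); rs()
bot.line_to([*K,59],40); rs()
bot.line_to([*K,77],40); bot.pause(.1); rs()
cv2.imwrite("pics/scene2.png",bot.camera("scene")[:,:,::-1])
a=cv2.imread('pics/scene2.png')[160:350,120:390]
cv2.imwrite('pics/z3.png',cv2.resize(a,None,fx=2.8,fy=2.8))
E
```

```text
t 5.55 tcp [550.4  -9.7  49. ] F [ 3.8 -0.5 -2.2] M [ 0.16 -0.82 -0.  ] w 28.0
t 5.95 tcp [549.9  -9.8  59. ] F [-0.2  0.4 -6.7] M [0.03 0.02 0.01] w 28.1
t 6.65 tcp [550.1  -9.8  76.8] F [ 0.2 -0.1 -5.7] M [0.01 0.01 0.01] w 28.3
```

View pics/z3.png

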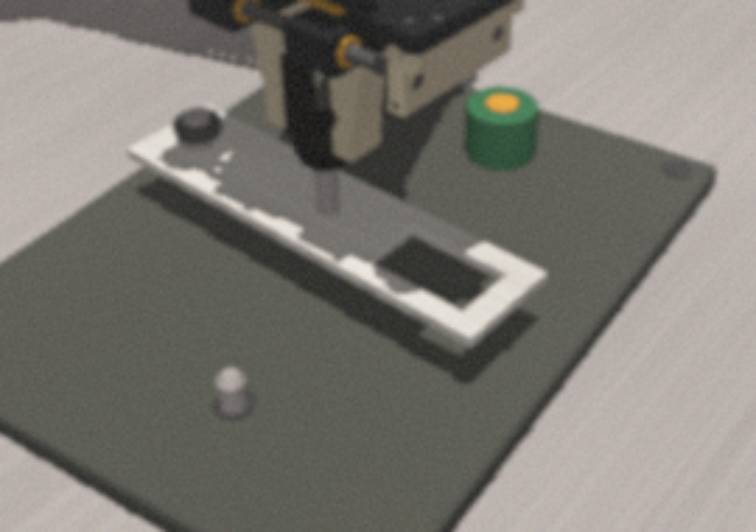

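The strap is lifted level about 28 mm, carrying 6 N (its full weight), and there's a gap below the pivot head. Now I swing it to the stud and look again before lowering.

```bash
python3 - <<'E'
from h import *
a0,a1=ang(K),ang(S); r=np.linalg.norm(K-P); print(r)
for a in np.linspace(a0,a1,8)[1:]:
    bot.line_to([*(P+r*np.array([np.cos(a),np.sin(a)])),77],60,ori(a,-1)); rs()
for n in("scene","top"): cv2.imwrite(f"pics/{n}3.png",bot.camera(n)[:,:,::-1])
a,b=[cv2.imread(f'pics/{n}3.png')[160:370,x:x+250] for n,x in(("scene",100),("top",200))]
cv2.imwrite('pics/z4.png',cv2.resize(np.hstack([a,b]),None,fx=1.6,fy=1.6))
E
```

```text
104.48411362499081
t 7.01 tcp [549.2 -19.5  76.8] F [ 0.1 -0.7 -6.1] M [ 0.12 -0.08 -0.03] w 28.2
t 7.32 tcp [547.4 -28.7  77. ] F [ 0.3  0.7 -6.4] M [ 0.13 -0.06  0.03] w 28.5
t 7.62 tcp [544.8 -37.8  77. ] F [ 0.5  0.2 -6.2] M [ 0.09 -0.02 -0.06] w 28.4
t 7.93 tcp [541.3 -46.7  77. ] F [ 0.3  1.  -5.8] M [ 0.11 -0.07  0.03] w 28.2
t 8.24 tcp [536.9 -55.2  77. ] F [ 0.6 -0.  -5.1] M [ 0.05 -0.05 -0.  ] w 27.9
t 8.55 tcp [531.8 -63.3  77. ] F [-1.   0.  -4.7] M [ 0.08 -0.14  0.01] w 28.1
t 8.86 tcp [526.  -71.   77.1] F [-0.1 -0.2 -5.6] M [ 0.08 -0.09  0.01] w 28.0
```

View pics/z4.png

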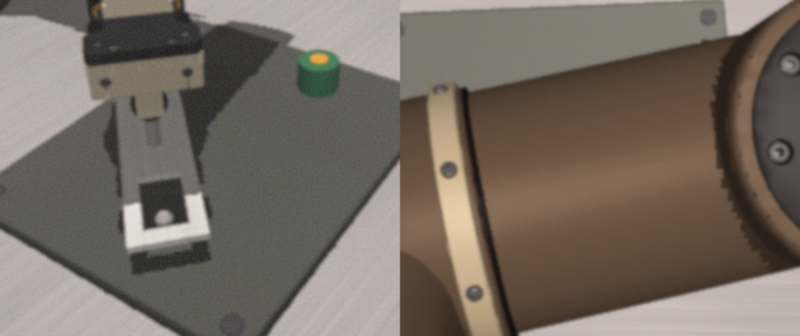

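The stud tip shows inside the slot outline. The slot centre is at about scene pixel (202.7,287.5), which I check at z=49 against the stud.

```bash
python3 - <<'E'
from h import *
for u in [(140,184),(183,178),(189,222),(145,232),(164.3,204)]:
    u=(u[0]/1.6+100,u[1]/1.6+160); p=plane('scene',u,50)[:2]; print(np.round(p,1))
a=ang(S); d=S-p; c,s=np.cos(a),np.sin(a); print('stud in slot x,y',d@[c,s],d@[-s,c], 'model slot',P+180*np.array([c,s]))
E
```

```text
[ 552.9 -113.2]
[576.5 -86.4]
[ 615.5 -121.2]
[ 595.7 -149.1]
[ 585.9 -118.2]
stud in slot x,y -3.0531181762803863 -3.068505487445074 model slot [ 583.27888247 -120.02383101]
```

The offset is about 3 mm each way, well within the ±10 mm lateral and ±23 mm lengthwise clearance. I lower in steps with a force watch.

```bash
python3 - <<'E'
from h import *
r=bot.read_state(); xy=P+np.linalg.norm(K-P)*np.array([np.cos(ang(S)),np.sin(ang(S))])
for z in (70,64,58,54,51,49.5):
    bot.line_to([*xy,z],40); r=rs()
    if np.linalg.norm(r['contact_force'])>18: print('STOP');break
cv2.imwrite("pics/scene4.png",bot.camera("scene")[:,:,::-1])
cv2.imwrite('pics/z5.png',cv2.resize(cv2.imread('pics/scene4.png')[160:360,100:360],None,fx=3,fy=3))
E
```

```text
t 9.28 tcp [525.3 -71.2  69.5] F [ 0.5  0.1 -5.5] M [-0.06 -0.08 -0.  ] w 28.3
t 9.58 tcp [525.4 -71.3  63.6] F [ 0.1  0.6 -5.3] M [ 0.03 -0.02 -0.01] w 28.5
t 9.88 tcp [525.4 -71.2  57.6] F [ 0.1 -0.3 -5.6] M [-0.   -0.   -0.01] w 28.4
t 10.13 tcp [525.4 -71.2  53.7] F [ 0.1 -0.5 -5.3] M [-0.04  0.01  0.01] w 28.1
t 10.38 tcp [525.5 -71.2  50.8] F [ 0.5  0.6 -6.2] M [-0.02 -0.02  0.02] w 28.1
t 10.63 tcp [525.9 -71.2  49.6] F [-0.5 -0.2 -4.8] M [-0.06 -0.12 -0.01] w 28.2
```

View pics/z5.png

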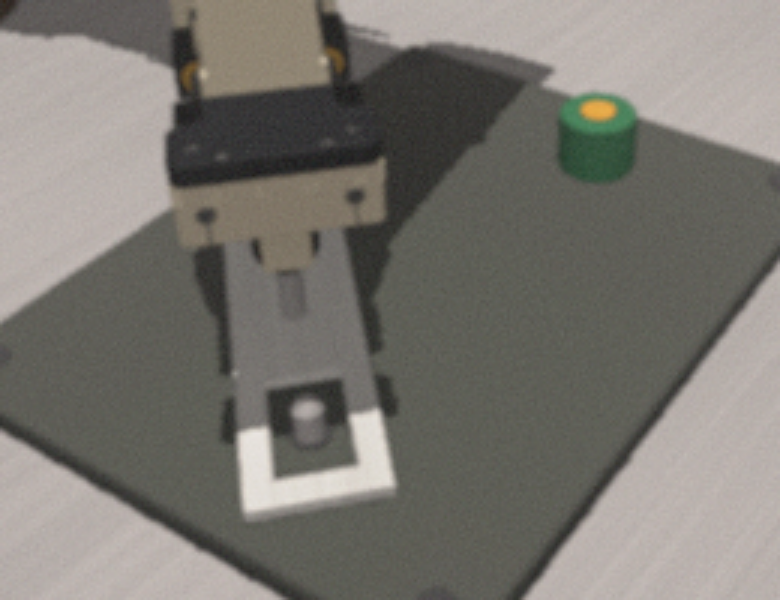

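The stud, at zoom (308,425), stands inside the slot with about 1 mm of descent left. I'll settle the strap, release, retreat straight up and look.

```bash
python3 - <<'E'
from h import *
xy=P+np.linalg.norm(K-P)*np.array([np.cos(ang(S)),np.sin(ang(S))])
for z in (48.8,48.2,47.6):
    bot.line_to([*xy,z],20); r=rs()
    if r['contact_force'][2]>0: break
bot.move_gripper(88); bot.pause(.2); rs()
bot.line_to([*xy,150],120)
bot.move_ptp([300,-480,260],ori(ang(S),-1)); bot.pause(.3); rs()
for n in("scene","top"): cv2.imwrite(f"pics/{n}5.png",bot.camera(n)[:,:,::-1])
a,b=[cv2.imread(f'pics/{n}5.png')[150:360,x:x+250] for n,x in(("scene",100),("top",190))]
cv2.imwrite('pics/z6.png',cv2.resize(np.hstack([a,b]),None,fx=1.6,fy=1.6))
E
```

```text
t 10.93 tcp [526.1 -71.2  49.1] F [ 1.2 -0.4 -4. ] M [-0.23 -0.27 -0.02] w 28.3
t 11.18 tcp [526.1 -71.2  49. ] F [-1.6 -0.4  5.5] M [ 0.05  0.77 -0.  ] w 28.6
t 12.47 tcp [525.7 -71.2  48.2] F [ 0.1 -0.4 -0.2] M [ 0.08  0.04 -0.  ] w 87.8
t 15.53 tcp [ 300.4 -479.7  259.9] F [0.2 0.6 0.3] M [ 0.03  0.08 -0.05] w 87.4
```

View pics/z6.png

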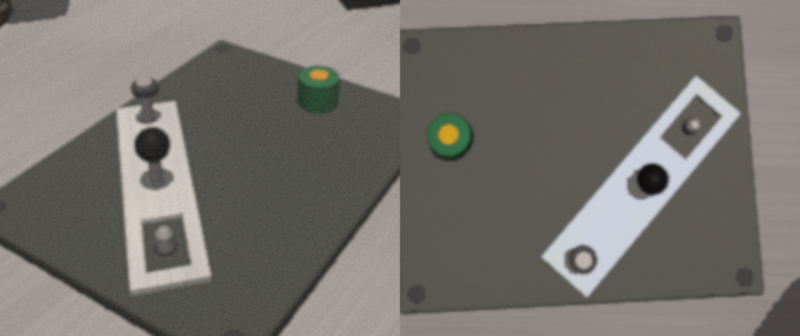

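The top view shows the stud near the centre of the slot, with the knob at zoom (653,179) and the gripper clear. One numeric check before handing in.

```bash
python3 - <<'E'
from h import *
t=cv2.imread('pics/top5.png'); m=(t.max(2)>135).astype(np.uint8)
x0,y0,x1,y1=270,190,410,340; k=np.zeros_like(m);k[y0:y1,x0:x1]=m[y0:y1,x0:x1]*(t[y0:y1,x0:x1].min(2)>125)
cs,h=cv2.findContours(k,cv2.RETR_CCOMP,cv2.CHAIN_APPROX_NONE)
i=max(range(len(cs)),key=lambda j:cv2.contourArea(cs[j])); print(cv2.minAreaRect(cs[i]))
for j,c in enumerate(cs):
    if h[0][j][3]==i and cv2.contourArea(c)>300:
        (u,sz,_)=cv2.minAreaRect(c); print('hole',u,sz)
        p=plane('top',u,21); print('pos',p,'r',np.linalg.norm(p[:2]-P))
        if p[0]>540:
            a=ang(p[:2]); d=S-p[:2]; print('stud in slot',d@[np.cos(a),np.sin(a)],d@[-np.sin(a),np.cos(a)])
kb,e=tri((653/1.6-250+190,179/1.6+150),(152/1.6+100,144.5/1.6+150)); print('knob',kb,e,'want z 68')
rs()
bot.close_job()
E
```

```text
((340.2366638183594, 265.593994140625), (38.80918502807617, 150.36546325683594), 40.10091018676758)
hole (302.5, 311.5) (21.0, 19.0)
pos [442.38617031  -3.86756332  21.        ] r 3.6237211788021497
hole (344.7500305175781, 263.7500305175781) (21.920310974121094, 26.870054244995117)
pos [522.27036396 -74.02558554  21.        ] r 103.81200083430525
hole (371.50689697265625, 228.58274841308594) (22.196928024291992, 36.759986877441406)
pos [ 582.78643178 -119.83711064   21.        ] r 179.50374315600186
stud in slot -1.7051785643495465 0.17443952545856664
knob [525.08815076 -70.80698236  69.34990948] 2.3323222005411646 want z 68
t 15.62 tcp [ 300.3 -479.8  260. ] F [-0.3  0.6  0.1] M [-0.    0.07  0.04] w 87.6
the job is handed in; nothing more can be done
```

I took the strap by its knob, lifted it 28 mm, swung it about 37° round the pivot bolt to the slim stud and lowered it over the stud. I then let go, moved the arm clear and handed the job in at about 15.6 s.

**Stud in the slot:** in the last pictures the stud lies about 1.7 mm along and 0.2 mm across from the slot's centre; the limits are 30 mm and 17 mm.

**Strap flat:** I did not measure the tilt or the slot's height separately. The evidence is:
- The knob's height came out at 69.3 mm. It should be 68 mm, so this agrees within the calibration's 2 mm.
- The slot is 179.5 mm from the pivot against 180 mm expected, worked out at the flat-strap height.
- The force on the tool changed from −4 N to +5.5 N as the strap touched down.

**Robot clear:** the open gripper read no significant contact force after the retreat.

**Disagreements:**
- The fingers read about 28 to 29 mm while holding the 32 mm knob. I did not find out why, but the grip held without slipping.
- The rays from the two cameras missed each other by 2.3 to 2.6 mm, slightly above the stated calibration error.

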